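# Fill the cell carrier and hold it level

## Robot

A 6-joint arm with a two-finger parallel gripper is mounted at the origin on a cart in front of the work surface, level with it; the furniture and walls round the work are solid. World frame = base frame: x ahead of the robot, y to its left, z up, the work surface at z = 0. Lengths are in m, angles in rad, forces in N, time in s.
With the tool pointing down it reaches from about 0.35 to 1 m from the base axis. Payload 7.1 kg.
Tool frame: the origin (TCP) lies on the centre line of the jaws, within the pads' length; the fingertips stand 17 mm ahead of it and the grasp point (between the pads) lies 2 mm behind it; z points along the fingers, y is the line along which they close (so a half turn about z gives the same grasp; the last joint's range is limited). The gripper opens to 85 mm and grips with 20 to 120 N. Pads are 22 mm wide; open, the fingers measure 114 mm over their backs; the gripper's body (76 mm by 85 mm) begins 54 mm behind the grasp point. The pads swing forward as they close: fully open they stand 13 mm farther back than shut.
Start: joints at [-1.164, 0.423, 1.63, -0, 1.089, -0.019], TCP at [0.258, -0.569, 0.248] pointing down, gripper open.
Joint ranges: [-3, 3], [-0.9, 2.11], [0.09, 2.58], [-1.31, 4.45], [0.11, 2.69], [-2.54, 2.54]. Speed limits (rad/s): [2.39, 2.39, 3.01, 3.14, 3.14, 3.14].

## Interface

Orientations are given as [roll, pitch, yaw] about the fixed x, y, z axes, in that order (R = Rz(yaw) Ry(pitch) Rx(roll)).
In Python, from cell import arm gives the robot as it stands. Calls block until the motion is done:
- arm.move_to(position, orientation): joint-space move of the TCP to a pose.
- arm.line_to(position, ori=None, max_speed=0.15, stop_force=None): straight line of the TCP; ori=None keeps the orientation; max_speed is the mean speed in m/s. With stop_force (N) it stops when the force on the tool has changed by that much, and returns True; else False.
- arm.move_j(angles): joint-space move.
- arm.move_gripper(opening, force=None): finger opening in m; force is the grip in N (None keeps the last); returns when the fingers have stopped.
- arm.hold(seconds).
- arm.inverse_kinematics(position, orientation): joint angles nearest the present ones, or None.
- arm.snapshot(name): name is "scene" or "top" or "wrist"; returns a dict with "pixels" (480x640x3 uint8, red, green, blue), "intrinsics" (3x3 intrinsics, pixels), "R" (3x3) and "t" (3): a world point X has camera coordinates R X + t. Camera axes: x right, y down, z forward; pixel columns grow to the right and rows downward; lengths in m; the calibration is good to about 2 mm. A picture is of the moment at which its call begins. There is no depth.
A pose or a line that the arm cannot do raises arm.MotionError and nothing moves.
- arm.finish_job(): hands the job in; it is judged then, once.
Trained networks look in a picture, given as the dict that the camera call returned (one of the last four; its "shot" number tells which), for a name from the list of things; names that differ only in an ending like _2 or _b are one class to them, and where a whole thing is asked for, a point or a joint stands for the part that bears it (a point fixed in the world has none). Each returns a list of dicts, best first, with "conf" (0 to 1); they miss things now and then, are a little off and sometimes report something else, mostly with a low value. They report only what shows in the picture. A call takes as long as a camera call. They do not tell look-alikes from the thing itself.
- arm.cut_out(picture, query): "pixels" (480x640 bool, what is visible of it) and "location" ([column, row] as shares, 0 to 1, of the picture: columns of its width, rows of its height, amid what is visible of it).
- arm.pinpoint(picture, query): "location" ([column, row] as shares, 0 to 1, of the picture: columns of its width, rows of its height: a listed point, or the origin of a listed thing).
Readings, each from a call of its own:
- arm.read_clock(): time.
- arm.read_q(): joint angles.
- arm.read_joint_velocities(): joint speeds.
- arm.read_tau(): joint torques, N m.
- arm.read_position(): TCP position.
- arm.read_orientation(): TCP orientation.
- arm.read_force(): force on the tool from outside, world axes, zero at the start.
- arm.read_moment(): the same for the moment, N m.
- arm.read_grip_width(): finger opening in m.
- arm.read_grip_force(): force on a finger pad.
Only numpy, scipy, OpenCV 4.12 (cv2) and the standard library are available. Lean on these libraries where they do the work, as an engineer would, in place of code of your own. Each camera call takes 0.05 s, during which the arm holds its last target. There are 200 camera calls.

## Task

Stand the battery cell that was left out on the bench in the empty pocket of the four-cell carrier, all the way down, and let go of it while the carrier is still standing on the bench. Then take the full carrier by its handle, lift it straight up, level all the way with all four cells in it, and finish still holding it level and still, with its underside about 15 cm above the bench and nothing but the gripper carrying it. Leave the other things on the bench where they are.

Things in the scene. Friction and masses are not known exactly. Their poses are not given: they have to be found in the camera images.
- carrier_base (a point): Centre of the underside of the four-cell carrier, a grey plastic block 160 (x) x 100 (y) x 30 mm (z) that stands loose on the bench, right of the clamp fixture, at any yaw. It has four square pockets and a bridge handle over its middle that runs along the carrier's y. Cells in it stand up to 78 mm above its underside, the handle up to 120 mm. Axes: the carrier's own, z up.
- carrier: The carrier itself; same origin and axes as carrier_base. 0.28 kg empty (a fifth more or less), 0.85 kg with four cells. Pocket centres at x = +-55, y = +-22 mm; each pocket is 37 mm square with a small chamfer, its mouth level with the block's top (30 mm above the underside), its floor 6 mm above the underside. It slides if pushed.
- carrier_handle: Centre of the carrier's handle: a black bar 16 mm thick (x), 92 mm long (y), 16 mm high (z), its centre 112 mm above the carrier's underside; axes as the carrier's. It stands on two legs at y = +-42 mm; between them it is free below. From bar to cells it is 31 mm to either side (x). Gripped across x at its middle, the full carrier is in balance.
- seat_empty (a point): The empty pocket, at x = +55, y = +22 mm on the carrier: the point where the cell's centre lies once the cell stands on the pocket's floor (42 mm over the carrier's underside, 12 mm above the pocket's mouth). Axes as the carrier's.
- cell_out_mid (a point): Centre (half-way up) of the cell left out: a grey round battery cell, 32 mm in diameter, 72 mm tall, 0.14 kg, standing upright on the bench to the left of the clamp fixture, next to a solder spool.
- cell_in_1_mid (a point): Centre of a cell like it that already stands in the carrier, in the pocket of seat_1.
- cell_in_2_mid (a point): Centre of a cell like it that already stands in the carrier, in the pocket of seat_2.
- cell_in_3_mid (a point): Centre of a cell like it that already stands in the carrier, in the pocket of seat_3.
- seat_1 (a point): Where the centre of the cell in that filled pocket lies (carrier x = 55, y = -22 mm, 42 mm over the underside).
- seat_2 (a point): Where the centre of the cell in that filled pocket lies (carrier x = -55, y = 22 mm, 42 mm over the underside).
- seat_3 (a point): Where the centre of the cell in that filled pocket lies (carrier x = -55, y = -22 mm, 42 mm over the underside).
- press_fixture: Fixed clamp fixture on a low grey base plate between the cell and the carrier, seen from the robot; its lever stands up to 0.22 m: pass above it. Behind the work, the front rail of a high shelf runs 0.36 m above the bench, about 0.15 m beyond the carrier. Nothing to do with the job.
- spool: Bystander: solder spool, 56 mm in diameter, 38 mm tall, standing left of the fixture near the cell, in front of it or behind. Origin at the centre of its underside.
- flux: Bystander: round flux tin with a yellow lid, 51 mm in diameter, 21 mm tall, behind the carrier beside a tape roll. Origin at the centre of its underside.
- screwdriver: Bystander: screwdriver lying flat, 177 x 26 x 29 mm, right of the carrier. Origin at the centre of its underside.
- pliers: Bystander: small cutting pliers lying flat, 141 x 50 x 11 mm, in front of the carrier. Origin at the centre of its underside.
There are look-alikes about, which are no part of the job. What is shaped like the part that bears cell_out_mid but purple or red is not meant.

How it is judged:
On the way, in this order (a step that is already met when the one before it is completed fails the run):
1. the cell stands fully home in the empty pocket and has been let go, the carrier still standing on the bench (distance between cell_out_mid and seat_empty below 0.007 m and angle between the z axis of cell_out_mid and the z axis of carrier_base, either way round below 0.12 rad and distance between cell_in_1_mid and seat_1 below 0.008 m and distance between cell_in_2_mid and seat_2 below 0.008 m and distance between cell_in_3_mid and seat_3 below 0.008 m and height (world z) of carrier_base below 0.008 m and angle between carrier_base's own z axis and vertical below 0.05 rad and contact force between cell_out and the fingers below 0.3 N), for 0.2 s.
2. the full carrier is held by its handle, level, 10 to 20 cm above the bench (height (world z) of carrier_base between 0.1 and 0.2 m and angle between carrier_base's own z axis and vertical below 0.1 rad and contact force between carrier_handle and the fingers above 1 N and distance between cell_out_mid and seat_empty below 0.007 m and angle between the z axis of cell_out_mid and the z axis of carrier_base, either way round below 0.12 rad and distance between cell_in_1_mid and seat_1 below 0.008 m and distance between cell_in_2_mid and seat_2 below 0.008 m and distance between cell_in_3_mid and seat_3 below 0.008 m), for 0.3 s.
At the end, for the whole second after the job is handed in: Still held by its handle, the carrier's underside is 10 to 20 cm above the bench, tilted less than 0.10 rad and at rest (under 0.03 m/s and 0.2 rad/s), not resting on the fixture; all four cells are home in their pockets (centres within 7 to 8 mm of the seats) (all of step 2 and linear speed of carrier below 0.03 m/s and angular speed of carrier below 0.2 rad/s and contact force between carrier and press_fixture below 0.3 N); the arm keeps its last pose, push and grip.
It fails at once if the carrier is tipped by more than 0.25 rad (angle between carrier_base's own z axis and vertical above 0.25 rad).
It fails at once if another thing on the bench (spool, tin, screwdriver or pliers) is moved by more than 3 cm (distance of any of spool, flux, screwdriver, pliers from where it was at the start of the episode above 0.03 m).
It also fails if it takes over 61 s, if anything falls off the work surface, if the arm or the gripper's body presses on something with over 40 N, if the wrist force passes 120 N, or if a joint passes its speed limit or range.

## Working session

There is one attempt and no reset: what is moved stays moved. The work goes in short steps, each a Python script; the robot and the scene stay as the last script left them, time stands still between calls to the robot, and variables do not carry over. Pictures are saved under pics/ and viewed, at most 10 in all, crops included, and the job is handed in when it is done.

```bash
mkdir -p pics; ls
cat > h.py <<'E'
import numpy as np, cv2
from cell import arm
def save(p,name,crop=None,scale=1):
    im=p["pixels"][:,:,::-1]
    if crop: im=im[crop[1]:crop[3],crop[0]:crop[2]]
    if scale!=1: im=cv2.resize(im,None,fx=scale,fy=scale,interpolation=cv2.INTER_CUBIC)
    cv2.imwrite("pics/"+name,np.ascontiguousarray(im))
def ray(p,uv):
    R,t,K=map(np.array,(p["R"],p["t"],p["intrinsics"]))
    d=R.T@np.linalg.inv(K)@np.array([uv[0],uv[1],1.]); return -R.T@t,d
def atz(p,uv,z):
    c,d=ray(p,uv); return c+d*(z-c[2])/d[2]
def proj(p,X):
    x=np.array(p["intrinsics"])@(np.array(p["R"])@np.array(X)+np.array(p["t"])); return x[:2]/x[2]
E
python3 - <<'E'
from h import *
ps={n:arm.snapshot(n) for n in("top","scene")}
for n,p in ps.items():
    save(p,n+".png"); c=-np.array(p["R"]).T@np.array(p["t"]); print(n,c.round(3))
    for q,z in[("cell_out_mid",.036),("carrier_base",0),("carrier_handle",.112),("seat_empty",.042),("seat_1",.042),("seat_2",.042),("seat_3",.042),("spool",0),("flux",0)]:
        for d in arm.pinpoint(p,q)[:4]:
            uv=np.array(d["location"])*[640,480]; print(n,q,round(d["conf"],2),uv.round(),atz(p,uv,z)[:2].round(3))
print(arm.read_clock())
E
```

```text
pics
top [ 0.325 -0.179  1.441]
top cell_out_mid 0.85 [128. 277.] [0.386 0.208]
top cell_out_mid 0.65 [361. 253.] [ 0.444 -0.315]
top cell_out_mid 0.58 [167. 259.] [0.426 0.123]
top cell_out_mid 0.52 [312. 213.] [ 0.534 -0.203]
top carrier_base 0.97 [362. 256.] [ 0.439 -0.322]
top carrier_handle 0.8 [367. 251.] [ 0.443 -0.321]
top carrier_handle 0.54 [161. 222.] [0.499 0.12 ]
top seat_empty 0.64 [369. 279.] [ 0.385 -0.333]
top seat_1 0.85 [362. 226.] [ 0.505 -0.318]
top seat_1 0.74 [347. 275.] [ 0.394 -0.284]
top seat_1 0.7 [377. 231.] [ 0.495 -0.352]
top seat_2 0.85 [362. 226.] [ 0.505 -0.318]
top seat_2 0.74 [347. 275.] [ 0.394 -0.284]
top seat_2 0.7 [377. 231.] [ 0.495 -0.352]
top seat_3 0.85 [362. 226.] [ 0.505 -0.318]
top seat_3 0.74 [347. 275.] [ 0.394 -0.284]
top seat_3 0.7 [377. 231.] [ 0.495 -0.352]
top spool 0.59 [158. 222.] [0.514 0.153]
top spool 0.55 [358. 226.] [ 0.509 -0.313]
top flux 0.48 [378. 229.] [ 0.502 -0.359]
scene [-0.286  0.167  0.792]
scene cell_out_mid 0.83 [171. 332.] [0.395 0.209]
scene cell_out_mid 0.65 [207. 309.] [0.426 0.125]
scene carrier_base 0.85 [374. 257.] [ 0.451 -0.32 ]
scene carrier_base 0.35 [375. 224.] [ 0.571 -0.391]
scene carrier_handle 0.64 [373. 261.] [ 0.338 -0.243]
scene carrier_handle 0.63 [376. 226.] [ 0.444 -0.314]
scene seat_empty 0.8 [391. 260.] [ 0.383 -0.327]
scene seat_1 0.96 [374. 262.] [ 0.398 -0.285]
scene seat_1 0.78 [374. 233.] [ 0.495 -0.343]
scene seat_1 0.76 [359. 234.] [ 0.506 -0.304]
scene seat_2 0.96 [374. 262.] [ 0.398 -0.285]
scene seat_2 0.78 [374. 233.] [ 0.495 -0.343]
scene seat_2 0.76 [359. 234.] [ 0.506 -0.304]
scene seat_3 0.96 [374. 262.] [ 0.398 -0.285]
scene seat_3 0.78 [374. 233.] [ 0.495 -0.343]
scene seat_3 0.76 [359. 234.] [ 0.506 -0.304]
scene spool 0.88 [189. 298.] [0.512 0.153]
1.0
```

Run:
```python
import cv2,numpy as np
t=cv2.imread("pics/top.png");s=cv2.imread("pics/scene.png")
a=cv2.resize(t[180:320,90:450],None,fx=2.2,fy=2.2,interpolation=2)
b=cv2.resize(s[190:360,130:490],None,fx=2.2,fy=2.2,interpolation=2)[:292]
b=cv2.resize(s[205:345,130:490],None,fx=2.2,fy=2.2,interpolation=2)
cv2.imwrite("pics/ab.png",np.vstack([a[:299],b[:299]]))
```

```text
(no output)
```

View pics/scene.png

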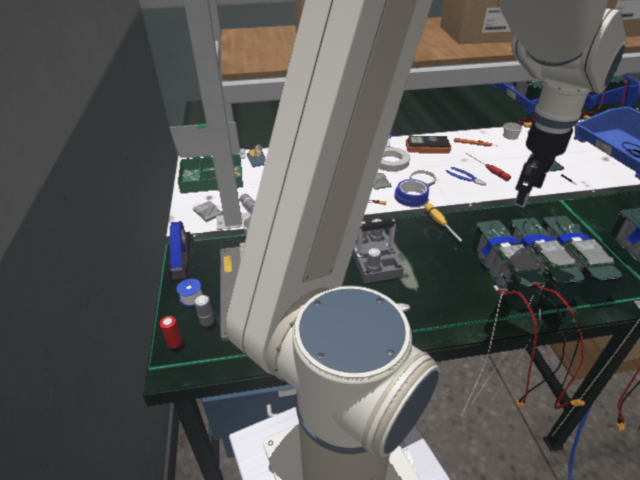

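View pics/ab.png

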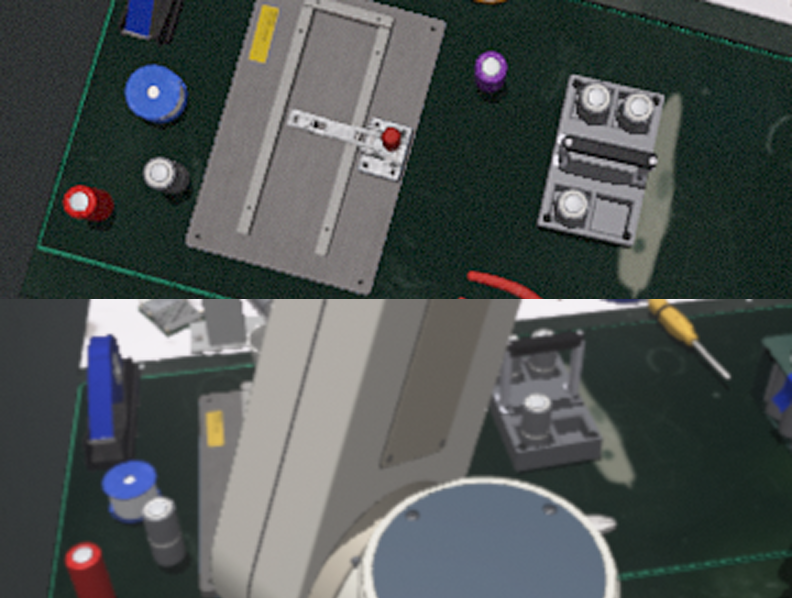

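Grey, red and purple cells show up at top-image pixels (167,259), (128,277) and (312,213). The grey one beside the blue-flanged spool fits the description, at about (0.426, 0.124). The empty pocket is at top pixel (369,279), which puts carrier +x toward the robot with yaw ≈ π-0.2. I'll take close looks with the wrist camera next.

```bash
cat >> h.py <<'E'
PI=np.pi
def ori(a,pos):
    "tool down, closing along world angle a; pick the half turn with the least |q6|"
    best=None
    for y in (a+PI/2,a-PI/2):
        y=(y+PI)%(2*PI)-PI; q=arm.inverse_kinematics(pos,[PI,0,y])
        if q is not None and (best is None or abs(q[5])<best[0]): best=(abs(q[5]),[PI,0,y])
    return best[1]
E
python3 - <<'E'
from h import *
print(arm.read_orientation())
def look(n,qs):
    p=arm.snapshot("wrist"); save(p,n); print("cam",(-np.array(p["R"]).T@np.array(p["t"])).round(3))
    for q,z in qs:
        for d in arm.pinpoint(p,q)[:4]:
            uv=np.array(d["location"])*[640,480]; print(q,round(d["conf"],2),uv.round(),atz(p,uv,z)[:2].round(4))
P=[0.42,-0.32,0.34]; o=ori(-0.197,P); print(o); arm.move_to(P,o)
look("w1.png",[("carrier_base",0),("carrier_handle",.112),("seat_empty",.042),("cell_in_1_mid",.042)])
P=[0.41,0.12,0.34]; o=ori(-0.8,P); print(o); arm.move_to(P,o)
look("w2.png",[("cell_out_mid",.036),("spool",0)])
print(arm.read_clock(),arm.read_q())
E
python3 -c "
import cv2,numpy as np
cv2.imwrite('pics/w12.png',cv2.resize(np.hstack([cv2.imread('pics/w1.png'),cv2.imread('pics/w2.png')]),(800,300),interpolation=3))"
```

```text
[-3.14158133e+00  2.02266530e-05  4.25780419e-01]
[3.141592653589793, 0, 1.3737963267948965]
cam [ 0.434 -0.246  0.465]
carrier_base 0.91 [342. 186.] [ 0.4484 -0.3177]
carrier_handle 0.84 [347. 203.] [ 0.4467 -0.3174]
seat_empty 0.95 [295. 211.] [ 0.3892 -0.3287]
seat_empty 0.65 [393. 174.] [ 0.5051 -0.3095]
cell_in_1_mid 0.77 [296. 170.] [ 0.4001 -0.2839]
cell_in_1_mid 0.36 [393. 172.] [ 0.5048 -0.3072]
[3.141592653589793, 0, 0.7707963267948967]
cam [0.465 0.172 0.466]
cell_out_mid 0.94 [322. 182.] [0.4257 0.131 ]
cell_out_mid 0.71 [258. 153.] [0.3986 0.2038]
cell_out_mid 0.6 [575. 302.] [ 0.5397 -0.2037]
spool 0.56 [366. 114.] [0.5149 0.1461]
4.2 [ 2.55434984e-01  9.61478773e-03  1.94035522e+00 -1.18126938e-04
  1.19159771e+00  1.05654498e+00]
```

View pics/w12.png

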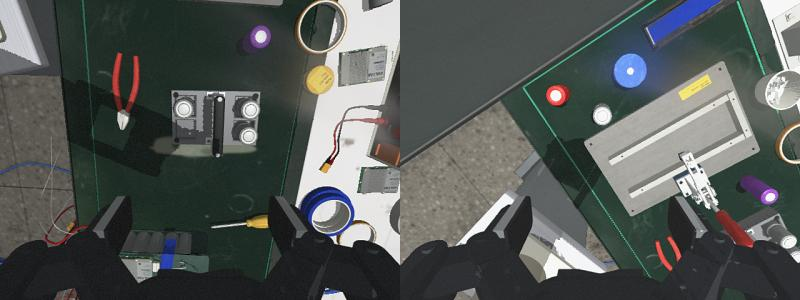

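In w2 the grey cell sits at (322,182), the red one at (258,153) and the spool at (366,114). In w1 the carrier has cells at three corners and its empty pocket at (295,211). I'll get sharper positions from the bright cell caps.

```bash
cat >> h.py <<'E'
def caps(p,X0,z,rad=.016):
    "bright cap centroid near predicted world point at height z"
    g=p["pixels"].min(axis=2); X0=np.array([*X0[:2],z])
    for _ in range(3):
        u=proj(p,X0); r=np.linalg.norm(proj(p,X0+[rad,0,0])-u)
        yy,xx=np.mgrid[:480,:640]; m=(np.hypot(xx-u[0],yy-u[1])<r)
        t=cv2.threshold(g[m].reshape(-1,1),0,255,cv2.THRESH_OTSU)[0]
        m&=g>t; X0=atz(p,(xx[m].mean(),yy[m].mean()),z)
    return X0[:2],m.sum()
E
python3 - <<'E'
from h import *
P=[0.39,0.10,0.24]; o=ori(0.33+PI/2,P); print(o)
pt=arm.snapshot("top")
for X in[(.398,-.2845),(.505,-.312),(.495,-.3475)]: print("top",*caps(pt,X,.078))
print("w0 cell",*caps(arm.snapshot("wrist"),(.427,.127),.072), "top",*caps(pt,(.426,.125),.072))
arm.move_to(P,o)
p=arm.snapshot("wrist"); print("w cell",*caps(p,(.427,.127),.072)); save(p,"w3.png")
for d in arm.pinpoint(p,"cell_out_mid")[:2]:
    uv=np.array(d["location"])*[640,480]; print(d["conf"],uv,atz(p,uv,.036))
print(proj(p,(.427,.127,.072)),arm.read_q())
E
python3 - <<'E'
import sys; sys.path.insert(0,'.')
import cv2
cv2.imwrite('pics/w3s.png',cv2.imread('pics/w3.png'))
E
```

```text
[3.141592653589793, 0, 0.33000000000000007]
top [ 0.39739938 -0.28762343] 125
top [ 0.50561228 -0.31083791] 112
top [ 0.49560759 -0.35359952] 113
w0 cell [0.42783565 0.13040529] 494 top [0.42527683 0.12645344] 126
w cell [0.42768529 0.13042905] 1237
0.68 [201.728 171.408] [0.39584446 0.20997864 0.036     ]
0.58 [298.176 165.216] [0.42828577 0.13235868 0.036     ]
[301.67769169 173.33863244] [2.21500361e-01 9.95184856e-02 2.09746600e+00 6.76216858e-05
 9.40863639e-01 1.45998203e+00]
```

View pics/w3.png

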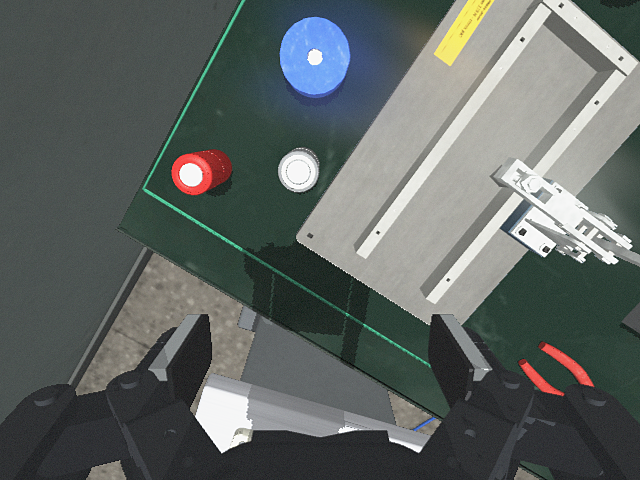

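The grey cell at (299,170) stands clear of the spool (315,57) and the red cell (200,172), so this is the one to take. Grasping it now.

Run:
```python
from h import *
c=[.4275,.1300]; o=[PI,0,.33]
arm.move_gripper(.06,30)
arm.move_to([*c,.16],o)
print(arm.line_to([*c,.058],max_speed=.15,stop_force=8))
print(arm.read_position())
arm.move_gripper(.0,30)
print(arm.read_grip_width(),arm.read_grip_force())
arm.line_to([*c,.34],max_speed=.25)
p=arm.snapshot("wrist"); save(p,"w4.png"); print(arm.read_grip_width(),arm.read_position(),arm.read_force())
for z in(.34+.010,.34+.014): print(caps(p,c,z), proj(p,[*c,z]))
P=[.39,-.30,.34]; oo=ori(-.21,P); print(oo, arm.inverse_kinematics(P,oo)); print(arm.read_clock())
```

```text
False
[0.42815807 0.13006656 0.05906083]
0.03157159962091729 29.202692806720734
0.03147636497738114 [0.42666278 0.12978665 0.33856241] [ 0.20653307  0.84764154 -1.05899246]
(array([0.42416832, 0.12863785]), np.int64(3736)) [318.86487139 352.48535183]
(array([0.42550691, 0.12930301]), np.int64(4128)) [318.83826663 359.16719834]
[3.141592653589793, 0, 1.3607963267948966] [-0.67988318  0.12055741  1.81979137  0.          1.20124387 -0.46988318]
8.25
```

View pics/w4.png

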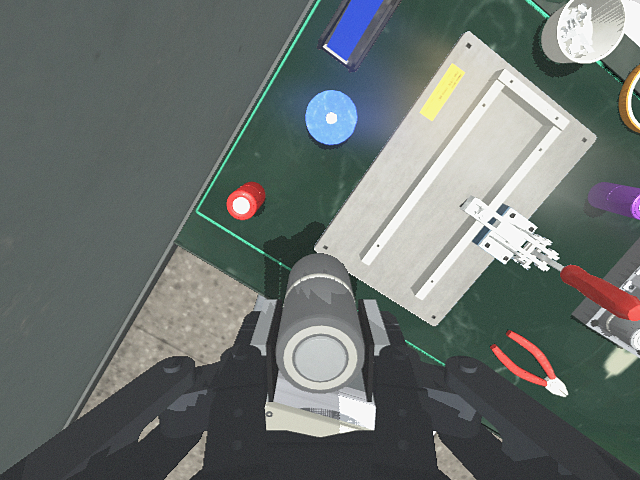

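The cell is upright and well centred in the jaws: its cap is at (320,358), against about (319,355) predicted. Next I carry it over the fixture and fix the carrier's pose from its three cell caps.

```bash
cat >> h.py <<'E'
LOC=np.array([[55,-22],[-55,22],[-55,-22]])/1000.
def carrier(p,c,yaw):
    "fit (centre,yaw) from the three caps"
    for _ in range(2):
        r=lambda a:np.array([[np.cos(a),-np.sin(a)],[np.sin(a),np.cos(a)]])
        pts=np.array([caps(p,c+r(yaw)@l,.078)[0] for l in LOC])
        A=LOC-LOC.mean(0);B=pts-pts.mean(0)
        yaw=np.arctan2((A[:,0]*B[:,1]-A[:,1]*B[:,0]).sum(),(A*B).sum()); c=pts.mean(0)-r(yaw)@LOC.mean(0)
    return c,yaw,c+r(yaw)@[.055,.022],(np.linalg.norm(c+LOC@r(yaw).T-pts,axis=1)*1000).round(1)
E
python3 - <<'E'
from h import *
P=[.385,-.33,.34]; o=ori(-.21,P)
arm.move_to(P,o); arm.hold(.3)
p=arm.snapshot("wrist"); save(p,"w5.png")
print(carrier(p,np.array([.448,-.318]),PI-.2)); print("top",carrier(arm.snapshot("top"),np.array([.448,-.318]),PI-.2))
c,y,s,e=carrier(p,np.array([.448,-.318]),PI-.2)
im=p["pixels"][:,:,::-1].copy(); r=lambda a:np.array([[np.cos(a),-np.sin(a)],[np.sin(a),np.cos(a)]])
for dx in(-1,1):
  for dy in(-1,1): cv2.drawMarker(im,tuple(int(round(v)) for v in proj(p,[*(s+r(y)@[dx*.0185,dy*.0185]),.03])),(0,0,255),1,9)
for dx in(-1,1):
  for dy in(-1,1): cv2.drawMarker(im,tuple(int(round(v)) for v in proj(p,[*(c+r(y)@[dx*.08,dy*.05]),.03])),(0,255,255),1,9)
cv2.imwrite("pics/w5c.png",cv2.resize(im[80:400,180:500],None,fx=1.8,fy=1.8,interpolation=2))
q=arm.read_position();cz=q[2]+.013; print(q,caps(p,q,cz),arm.read_grip_width(),arm.read_clock())
E
```

```text
(array([ 0.44831101, -0.31701773]), np.float64(2.9288872836862647), array([ 0.38990621, -0.32691115]), array([0.1, 0.1, 0. ]))
top (array([ 0.44651418, -0.32071987]), np.float64(2.9305712274884614), array([ 0.38812613, -0.33071162]), array([0.4, 0.4, 0.7]))
[ 0.38517525 -0.3297671   0.34004072] (array([ 0.38502673, -0.32955708]), np.int64(3392)) 0.0318325824819178 10.4167
```

View pics/w5c.png

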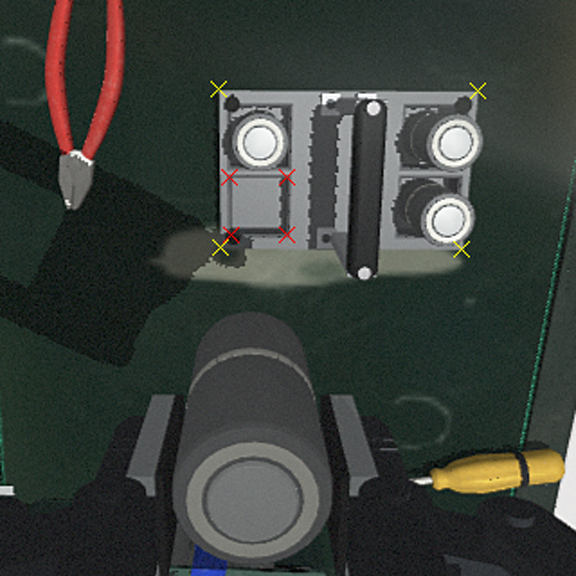

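The fit matches the picture: the red marks sit on the pocket corners. The held cell is centred on the TCP. I'll descend above the pocket, check once more, then insert with a force stop.

```bash
cat > ins.py <<'E'
from h import *
E
python3 - <<'E'
from h import *
s=np.array([.3899,-.3269]); y=2.9289; o=ori(y-PI,[*s,.2])
arm.move_to([*s,.18],o); arm.hold(.2)
p=arm.snapshot("wrist"); c,y2,s2,e=carrier(p,np.array([.4483,-.317]),y); q=arm.read_position()
print(c,y2,s2,e,q,caps(p,q,q[2]+.013)); 
if np.linalg.norm(s2-s)<.004 and e.max()<1.5: s=s2
print("use",s)
arm.line_to([*s,.105],max_speed=.12); arm.hold(.2); print(arm.read_position(),arm.read_force())
st=arm.line_to([*s,.066],max_speed=.04,stop_force=6)
print(st,arm.read_position(),arm.read_force(),arm.read_grip_width(),arm.read_clock())
p=arm.snapshot("wrist"); save(p,"w6.png")
E
```

```text
[ 0.44826957 -0.31693078] 2.9298960005101753 [ 0.38987479 -0.32688311] [0.3 0.2 0.2] [ 0.39075999 -0.32771417  0.18167402] (array([ 0.39065619, -0.32791699]), np.int64(3402))
use [ 0.38987479 -0.32688311]
[ 0.39029483 -0.327239    0.10578375] [ 0.19540481 -0.06950299 -1.4899949 ]
True [ 0.38919233 -0.32638462  0.08444986] [ 0.44480604  0.13462625 -3.24313338] 0.031346710524185646 12.9083
```

View pics/w6.png

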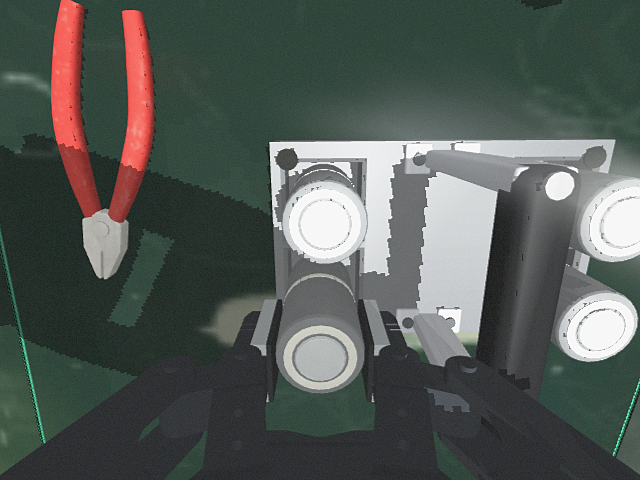

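The cell's bottom is already about 4 mm inside the mouth, and the residual force is small. Continuing down.

Run:
```python
from h import *
s=[.3899,-.3269]
arm.hold(.2); print(arm.read_position(),arm.read_force())
st=arm.line_to([*s,.064],max_speed=.04,stop_force=12)
arm.hold(.2); q=arm.read_position(); print(st,q,arm.read_force(),arm.read_grip_width())
p=arm.snapshot("wrist"); save(p,"w7.png"); print(caps(p,q,q[2]+.013), carrier(p,np.array([.4483,-.317]),2.929),arm.read_clock())
```

```text
[ 0.38927016 -0.32646318  0.0854241 ] [ 0.54647308 -0.28640657 -2.76408254]
True [ 0.38902793 -0.32642539  0.08357684] [-0.0702902  -1.18234828 -0.16777801] 0.031183615334523806
(array([ 0.38878324, -0.32630444]), np.int64(3410)) (array([ 0.44671645, -0.3163975 ]), np.float64(2.9389047130665107), array([ 0.38841369, -0.32687547]), array([2.7, 0.9, 3.5])) 13.6417
```

```bash
python3 -c "
import cv2
i=cv2.imread('pics/w7.png');cv2.imwrite('pics/w7c.png',cv2.resize(i[200:480,220:600],None,fx=2,fy=2,interpolation=2))"
```

```text
(no output)
```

View pics/w7c.png

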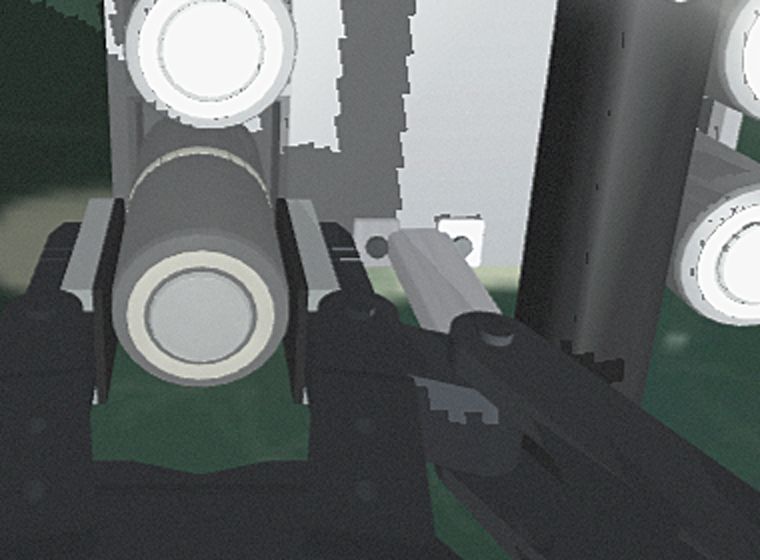

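The gripper's right-hand linkage at (500,330) in the crop sits right against the handle bar, which fits the resistance with the cell about 5 mm in. I'll lift, turn the jaws 45° so the linkages clear both the bar and the neighbouring cell, re-measure and insert.

```bash
cat > ins.py <<'E'
from h import *
q=arm.read_position(); arm.line_to([q[0],q[1],.18],max_speed=.15)
y=2.929; s=np.array([.3899,-.3269])
o=ori(y-PI/4,[*s,.18]); arm.move_to([*s,.18],o); arm.hold(.3)
p=arm.snapshot("wrist"); save(p,"w8.png"); c,y2,s2,e=carrier(p,np.array([.4483,-.317]),y); q=arm.read_position()
held,n=caps(p,q,q[2]+.013)
print(o,c,y2,s2,e,q,held,arm.read_grip_width())
ct,yt,st,et=carrier(arm.snapshot("top"),np.array([.4465,-.3207]),y); print("top",ct,yt,st,et)
assert np.linalg.norm(s2-s)<.006 and e.max()<1.5
assert np.linalg.norm(held-q[:2])<.004
g=s2-(held-q[:2]); print("go",g)
arm.line_to([*g,.100],max_speed=.12); arm.hold(.3); print(arm.read_position(),arm.read_force())
r=arm.line_to([*g,.064],max_speed=.04,stop_force=12)
arm.hold(.2); q=arm.read_position(); print(r,q,arm.read_force(),arm.read_grip_width())
save(arm.snapshot("wrist"),"w9.png"); print(arm.read_clock())
E
python3 ins.py
```

```text
[3.141592653589793, 0, 0.572805509807655] [ 0.44844657 -0.3171245 ] 2.925032888632857 [ 0.39000407 -0.32679272] [0.5 0.8 0.8] [ 0.38990046 -0.32689104  0.17998064] [ 0.38997555 -0.32709237] 0.03203815454225363
top [ 0.44637789 -0.31995426] 2.924290467152547 [ 0.38792823 -0.32957909] [0.3 0.8 0.8]
go [ 0.38992898 -0.32659139]
[ 0.39019098 -0.32679553  0.10056986] [-0.89779704 -0.13205033 -2.02515205]
True [ 0.38959853 -0.32628687  0.06501694] [-0.92748572  0.00820226  7.02845441] 0.03107951262150017
17.8083
```

The cell reached the floor: TCP z is 0.065 as expected, with 7 N of contact. Release gently, back out and check.

Run:
```python
from h import *
q=arm.read_position(); arm.line_to([q[0],q[1],.066],max_speed=.02)
arm.move_gripper(.046,30); arm.hold(.4)
print(arm.read_position(),arm.read_force(),arm.read_grip_width())
arm.line_to([q[0],q[1],.20],max_speed=.12); arm.hold(.2)
p=arm.snapshot("wrist"); save(p,"w10.png"); pt=arm.snapshot("top")
for n,pp,c0 in(("w",p,[.4483,-.317]),("t",pt,[.4464,-.320])):
    c,y,s,e=carrier(pp,np.array(c0),2.926); print(n,c,y,s,e,"cell",caps(pp,s,.078))
print(arm.read_clock())
```

```text
[ 0.38961896 -0.32633947  0.06600711] [ 0.11603178 -0.37416895  0.11871257] 0.046176716697909875
w [ 0.44882232 -0.3172272 ] 2.9268851312907427 [ 0.39039783 -0.32700366] [0.2 1.2 1.2] cell (array([ 0.39429007, -0.32572719]), np.int64(852))
t [ 0.4463914  -0.32005919] 2.9241220162585173 [ 0.38794012 -0.32967418] [0.2 0.4 0.5] cell (array([ 0.39485896, -0.34046252]), np.int64(95))
20.3167
```

View pics/w10.png

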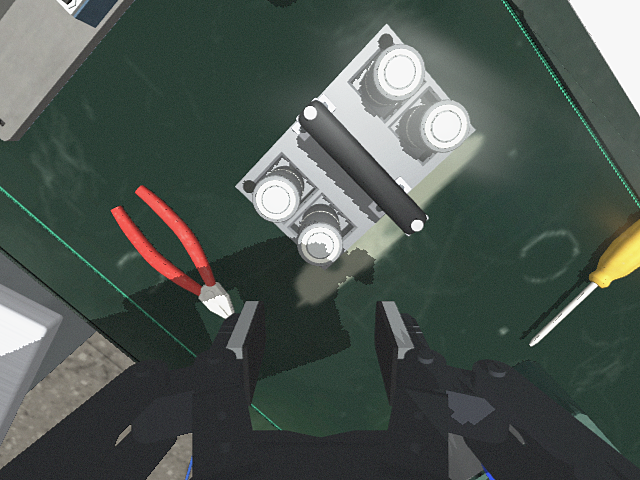

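All four cells are in place; the new one is at (320,244), in line with its neighbour. Now the handle.

Run:
```python
from h import *
c=[.4485,-.3171]; o=ori(2.927,[*c,.2]); print(o)
arm.move_gripper(.06,100)
arm.move_to([*c,.20],o); arm.hold(.2)
p=arm.snapshot("wrist"); cc,y,s,e=carrier(p,np.array(c),2.927); print(cc,y,e,arm.read_force())
for d in arm.pinpoint(p,"carrier_handle")[:1]: print(d["conf"],atz(p,np.array(d["location"])*[640,480],.112))
r=arm.line_to([*c,.109],max_speed=.1,stop_force=15); arm.hold(.2); print(r,arm.read_position(),arm.read_force())
if not r:
    arm.move_gripper(0,100); arm.hold(.2); print(arm.read_grip_width(),arm.read_grip_force(),arm.read_force(),arm.read_moment())
    save(arm.snapshot("wrist"),"w11.png")
print(arm.read_clock())
```

```text
[3.141592653589793, 0, 1.356203673205103]
[ 0.44854183 -0.31611824] 2.915458394344148 [0.4 0.1 0.5] [ 0.01287182 -0.24413166 -0.50063059]
0.75 [ 0.4494004  -0.31669287  0.112     ]
False [ 0.44882712 -0.31733876  0.10964034] [ 0.48807821  0.13657008 -0.12193642]
0.014604417774579019 98.17747592926025 [-0.87448402  1.65105564  5.97957139] [0.18339464 0.2193737  0.05361629]
23.6
```

Grip is firm. Lift straight up, slowly.

Run:
```python
from h import *
q=arm.read_position()
arm.line_to([q[0],q[1],q[2]+.03],max_speed=.05); arm.hold(.3); print(arm.read_force(),arm.read_moment(),arm.read_grip_width())
arm.line_to([q[0],q[1],q[2]+.152],max_speed=.06); arm.hold(1)
print(arm.read_position(),arm.read_force(),arm.read_moment(),arm.read_grip_width(),arm.read_clock())
a=arm.snapshot("wrist"); b=arm.snapshot("scene"); save(a,"w12.png")
cv2.imwrite("pics/fin.png",np.hstack([cv2.resize(a["pixels"][:,:,::-1],(400,300),interpolation=3),cv2.resize(b["pixels"][150:300,300:500,::-1],(400,300))]))
```

```text
[ 0.92402013 -1.04709599 -8.63543874] [ 0.00974091  0.02366988 -0.0081145 ] 0.014221706368404651
[ 0.44861575 -0.31716371  0.26139113] [-0.51906872  1.05713179 -8.04095526] [-0.00960185 -0.00152426 -0.05610597] 0.014373225083351097 27.8417
```

View pics/fin.png

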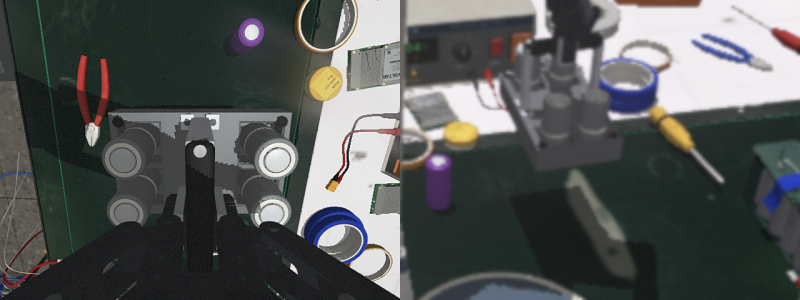

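The carrier hangs level with all four cells at matching heights, weighing about 8.3 N with almost no moment. Handing in.

```bash
python3 -c "
from cell import arm
print(arm.finish_job())"
```

```text
the job is handed in; nothing more can be done
None
```

I seated the grey cell in the empty pocket and let go of it, then lifted the full carrier by its handle. I handed the job in with it held level about 15 cm above the bench, at 28 s of the 61 s allowed; the hand-in call returned no verdict.

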